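# Snap the lid of a food box shut

### The arm

A 6-joint arm with a two-finger parallel gripper is mounted at the origin on the work surface. World frame = base frame: x ahead of the robot, y to its left, z up, the work surface at z = 0. Lengths are in m, angles in rad, forces in N, time in s.
With the tool pointing down it reaches from about 0.4 to 0.925 m from the base axis. Payload 3.4 kg.
Tool frame: the origin (TCP) lies midway between the tips of the shut fingers; the grasp point (between the pads) lies 19 mm behind it (bot.grip_point_offset is the distance from the TCP to the grasp point, in m); x points along the fingers, z is the direction in which the jaws open and shut, and the axes are right-handed (so a half turn about x gives the same grasp; the last joint's range is limited). The gripper opens to 85 mm and grips with 20 to 120 N. Pads are 22 mm wide; open, the fingers measure 114 mm over their backs; the gripper's body (76 mm by 85 mm) begins 54 mm behind the grasp point. The pads swing forward as they close: fully open they stand 13 mm farther back than shut.
Start: joints at [-1.308, 0.307, 1.506, -0, 1.328, -0.073], TCP at [0.19, -0.543, 0.231] pointing down, gripper open.
Joint ranges: [-3.12, 3.12], [-1.05, 2.28], [0.14, 2.33], [-1.42, 4.57], [0.1, 2.73], [-2.68, 2.68]. Speed limits (rad/s): [2.57, 2.57, 3.14, 3.14, 3.14, 3.14].

### API

Orientations are given as a rotation vector (axis times angle).
In Python, from plant import bot, optics, sign_off, masks_of, tip_of gives the robot as it stands.
- The arm moves only by the shell command python3 -m jog 'ROWS' [FORCE]. ROWS is text: rows parted by semicolons, each of 7 numbers parted by spaces: the shift along the world's x, y, z normalised to -1 to 1, where 1 is 10 cm, then the turn, a rotation vector about the world's x, y, z normalised to -1 to 1, where 1 is 180 degrees, then the closure, from 0 (fully open) to 1 (shut). In form: dx dy dz rx ry rz claw; .... A call has 1 to 20 rows; each row is the pose to reach, as a shift and turn from the pose commanded when the call began, turning the shorter way round; what a row does not reach only later rows make up. A row lasts 1/10 s, in which the tool goes at most 50 mm and 8.59 degrees, less where a joint would pass 70% of its speed; a pose out of reach is approached as far as the arm can. A call with a number of a shift or a turn outside -1 to 1 is refused whole. A call with a gripper value outside its range is refused whole. The fingers move at their own pace and stop on an object; FORCE is the grip in N (left out, the last holds). Time passes only in rows, so rows that repeat a pose let the fingers close. It gives the time, the measured TCP pose, the force and the opening at its end, in the units of the state.
- bot.get_obs(): the state, without advancing time (a new reading comes with each control period).
- optics.camera(name): name is "side" or "top"; returns the picture (480x640x3 uint8, red, green, blue); there is no depth.
- optics.camera_params(name): a dict with "fx", "fy", "cx", "cy" (pixels), "R" (3x3) and "t" (3): a world point X has camera coordinates R X + t. Camera axes: x right, y down, z forward; pixel columns grow to the right and rows downward; lengths in m; the calibration is good to about 2 mm. A picture is of the moment at which its call begins. camera_params takes no time and is no camera call.
- sign_off(): hands the job in, once; it reports no verdict.
Trained networks look in the newest picture that a camera, given by its name, has taken for a name from the list of things; names that differ only in an ending like _2 or _b are one class to them, and where a whole thing is asked for, a point or a joint stands for the part that bears it (a point fixed in the world has none). Each returns a list of dicts, best first, with "p" (0 to 1); they miss things now and then, are a little off and sometimes report something else, mostly with a low value. They report only what shows in the picture. A call takes as long as a camera call.
- masks_of(camera, thing): "region" (480x640 bool, what is visible of it) and "bbox" ([left, top, right, bottom] in pixels, round what is visible of it).
- tip_of(camera, thing): "centre" ([column, row] in pixels: a listed point, or the origin of a listed thing).
The state is a dict: "time_s": time; "qpos": joint angles; "joint_vel": joint speeds; "effort": joint torques, N m; "tcp_pos": TCP position; "tool_rot": TCP orientation; "force": force on the tool from outside, world axes, zero at the start; "ft_torque": the same for the moment, N m; "width": finger opening in m.
Only numpy, scipy, OpenCV 4.12 (cv2) and the standard library are available. Lean on these libraries where they do the work, as an engineer would, in place of code of your own. Each camera call takes 0.05 s, during which the arm holds its last target. There are 200 camera calls.

### The job

Close the food box with the blue rim: press down around its lid with the fingertips, one side after another, until all four raised blue rim sections have clicked shut. Only press: keep the box standing where it is, do not lift or tip it, and leave everything else on the table alone.

Things in the scene. Friction and masses are not known exactly. Their poses are not given: they have to be found in the camera images.
- box: food box to close: loose translucent tub, 160 x 120 mm, 70 mm high with its lid, about 0.8 kg. Origin: centre of its underside; z up, x along its 160 mm side. The lid lies in place; its rim is four blue sections, one per side, hinged to the lid along their inner edges. The pale corners between them are fixed, top at 70 mm; the pale middle of the lid is recessed, top at 66 mm.
- rim_far (a joint): angle in rad of the blue rim section on the box's own +x side: 0 = raised (its free outer edge stands up about 12 mm), 0.45 = clicked shut, level. Over-centre snap: it springs back up when let go before about 0.28 and snaps on to 0.45 by itself beyond that. Pushing straight down 18 mm out from its hinge takes about 10 N.
- rim_far_press (a point): point in the middle of the top face of that +x rim section, where to press; the section is 66 mm long, 28 mm wide and 4 mm thick, its hinge line is 55 mm from the box's middle at 70 mm height, and this point is 18 mm outward of the hinge. Raised it is 78 mm above the table, shut 70 mm. It moves with the section; ignore its axes.
- rim_left (a joint): angle in rad of the blue rim section on the box's own +y side: 0 = raised (its free outer edge stands up about 12 mm), 0.45 = clicked shut, level. Over-centre snap: it springs back up when let go before about 0.28 and snaps on to 0.45 by itself beyond that. Pushing straight down 18 mm out from its hinge takes about 10 N.
- rim_left_press (a point): point in the middle of the top face of that +y rim section, where to press; the section is 106 mm long, 28 mm wide and 4 mm thick, its hinge line is 35 mm from the box's middle at 70 mm height, and this point is 18 mm outward of the hinge. Raised it is 78 mm above the table, shut 70 mm. It moves with the section; ignore its axes.
- rim_near (a joint): angle in rad of the blue rim section on the box's own -x side: 0 = raised (its free outer edge stands up about 12 mm), 0.45 = clicked shut, level. Over-centre snap: it springs back up when let go before about 0.28 and snaps on to 0.45 by itself beyond that. Pushing straight down 18 mm out from its hinge takes about 10 N.
- rim_near_press (a point): point in the middle of the top face of that -x rim section, where to press; the section is 66 mm long, 28 mm wide and 4 mm thick, its hinge line is 55 mm from the box's middle at 70 mm height, and this point is 18 mm outward of the hinge. Raised it is 78 mm above the table, shut 70 mm. It moves with the section; ignore its axes.
- rim_right (a joint): angle in rad of the blue rim section on the box's own -y side: 0 = raised (its free outer edge stands up about 12 mm), 0.45 = clicked shut, level. Over-centre snap: it springs back up when let go before about 0.28 and snaps on to 0.45 by itself beyond that. Pushing straight down 18 mm out from its hinge takes about 10 N.
- rim_right_press (a point): point in the middle of the top face of that -y rim section, where to press; the section is 106 mm long, 28 mm wide and 4 mm thick, its hinge line is 35 mm from the box's middle at 70 mm height, and this point is 18 mm outward of the hinge. Raised it is 78 mm above the table, shut 70 mm. It moves with the section; ignore its axes.
- packed_box: a second box of the same size and shape, already shut, with a grey rim, about 0.8 kg. Origin: centre of the underside. Leave alone.
- label_roll: roll of paper labels standing on its flat side close beside the box, 70 mm across, 40 mm high. Origin: centre of the underside. Leave alone.
- probe: pocket thermometer, yellow handle 75 x 22 x 16 mm with a 70 mm steel probe, lying close beside the box. Origin: underside, near the middle of its 145 mm length, x along the probe. Leave alone.
- spatula: spatula lying on the table, x along its length towards the blade. Leave alone.
- spray: white bottle, 60 mm across, 170 mm high, blue cap. Origin: centre of the underside. Leave alone.
- bowl: steel bowl, 110 mm across, 50 mm high. Origin: centre of the underside. Leave alone.
- spice_jar: jar, 64 mm across, 90 mm high, red cap. Origin: centre of the underside. Leave alone.

How it is judged:
At the end, for the whole second after the job is handed in: All four blue rim sections are shut (joint above 0.40 of 0.45 rad), and the box stands upright (within 0.05 rad) and still on the table, within 40 mm of where it began (value of joint each of rim_far, rim_left, rim_near, rim_right above 0.4 rad and angle between box's own z axis and vertical below 0.05 rad and height (world z) of box below 0.006 m and distance of box from where it was at the start of the episode below 0.04 m and linear speed of box below 0.02 m/s); the robot touches nothing.
It fails at once if the box is lifted (more than 15 mm) or tipped (more than 0.2 rad) (height (world z) of box above 0.015 m or angle between box's own z axis and vertical above 0.2 rad).
It fails at once if the box is pushed more than 60 mm from its place (distance of box from where it was at the start of the episode above 0.06 m).
It fails at once if another thing on the table is moved more than 30 mm (distance of any of packed_box, label_roll, probe, spatula, spray, bowl, spice_jar from where it was at the start of the episode above 0.03 m).
It also fails if it takes over 42 s, if anything falls off the work surface, if the arm or the gripper's body presses on something with over 40 N, if the wrist force passes 120 N, or if a joint passes its speed limit or range.

## Working session

There is one attempt and no reset: what is moved stays moved. The work goes in short steps, Python scripts to look and compute and a shell command to move; the robot and the scene stay as the last step left them, time stands still between calls to the robot, and variables do not carry over. Pictures are saved under pics/ and viewed, about 8 in all and at most 12, crops included, and the job is handed in when it is done.

```bash
mkdir -p pics; cat > h.py <<'E'
import numpy as np,cv2
from plant import bot,optics,masks_of,tip_of
def ray(cam,px,z):
    p=optics.camera_params(cam);R=np.array(p["R"]);t=np.array(p["t"])
    d=R.T@np.array([(px[0]-p["cx"])/p["fx"],(px[1]-p["cy"])/p["fy"],1]);o=-R.T@t
    return o+d*(z-o[2])/d[2]
def tri(pa,pb):
    A=[];b=[]
    for cam,px in(("top",pa),("side",pb)):
        p=optics.camera_params(cam);R=np.array(p["R"]);t=np.array(p["t"])
        for k,f,c in((0,"fx","cx"),(1,"fy","cy")):
            u=(px[k]-p[c])/p[f];A.append(R[k]-u*R[2]);b.append(u*t[2]-t[k])
    return np.linalg.lstsq(np.array(A),np.array(b),rcond=None)[0]
E
python3 - <<'E'
from h import *
ims=[optics.camera(c) for c in("top","side")]
for c,i in zip(("top","side"),ims): cv2.imwrite(f"pics/{c}0.png",i[:,:,::-1])
for n,z in(("box",0),("rim_far_press",.078),("rim_left_press",.078),("rim_near_press",.078),("rim_right_press",.078),("label_roll",0),("probe",0),("packed_box",0),("spray",0)):
    r={c:tip_of(c,n)[:2] for c in("top","side")}
    for c in r:
        for q in r[c]: print(n,c,np.round(q["centre"],1),round(q["p"],2),np.round(ray(c,q["centre"],z),4))
    if all(r.values()): print("  tri",np.round(tri(r["top"][0]["centre"],r["side"][0]["centre"]),4))
o=bot.get_obs();print(o["time_s"],o["tcp_pos"],o["tool_rot"],o["force"],o["width"])
E
```

```text
box top [358.2 289.4] 0.71 [ 0.5071 -0.0519  0.    ]
box side [353.9 241. ] 0.98 [ 0.5042 -0.068   0.    ]
  tri [ 0.5034 -0.0517  0.013 ]
rim_far_press top [359.6 257.7] 0.78 [ 0.5733 -0.0529  0.078 ]
rim_far_press side [328.9 217.3] 0.61 [ 0.5735 -0.0549  0.078 ]
  tri [ 0.573  -0.0528  0.0796]
rim_left_press top [340.8 292.4] 0.58 [ 0.4969 -0.008   0.078 ]
rim_left_press side [354.8 231.9] 0.76 [ 0.4885 -0.0108  0.078 ]
  tri [ 0.4925 -0.0089  0.079 ]
rim_near_press top [369.8 321.9] 0.97 [ 0.4305 -0.0696  0.078 ]
rim_near_press top [357.8 288.9] 0.32 [ 0.5035 -0.0461  0.078 ]
rim_near_press side [380.4 223. ] 0.56 [ 0.4319 -0.0683  0.078 ]
  tri [ 0.4313 -0.0695  0.0773]
rim_right_press top [384.6 282.5] 0.79 [ 0.516  -0.1064  0.078 ]
rim_right_press side [356.3 208.8] 0.53 [ 0.5112 -0.1151  0.078 ]
  tri [ 0.5124 -0.1062  0.0841]
label_roll top [307.8 312.4] 0.68 [0.4561 0.07   0.    ]
label_roll side [356.9 276.6] 0.96 [0.4589 0.0749 0.    ]
  tri [ 0.458   0.0706 -0.0036]
probe top [408.4 286.7] 0.92 [ 0.5101 -0.1724  0.    ]
packed_box top [131.7 286.9] 0.67 [0.529  0.4918 0.    ]
packed_box side [274.3 398.9] 0.95 [ 0.5297  0.4927 -0.    ]
  tri [ 0.5294  0.4922 -0.0007]
spray top [190.8 209.4] 0.76 [0.7161 0.3536 0.    ]
spray side [223.6 335.2] 0.9 [ 0.7076  0.3613 -0.    ]
  tri [ 0.7148  0.3551 -0.0076]
1.0 [ 0.18999751 -0.54273869  0.23134534] [ 0.95757958  1.34984085 -0.95765719] [ 0.75003172  0.29457937 -0.10701101] 0.08531658061733942
```

View pics/top0.png

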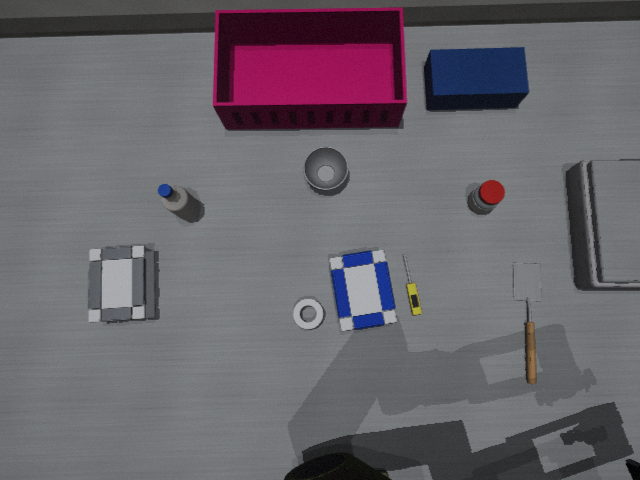

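View pics/side0.png

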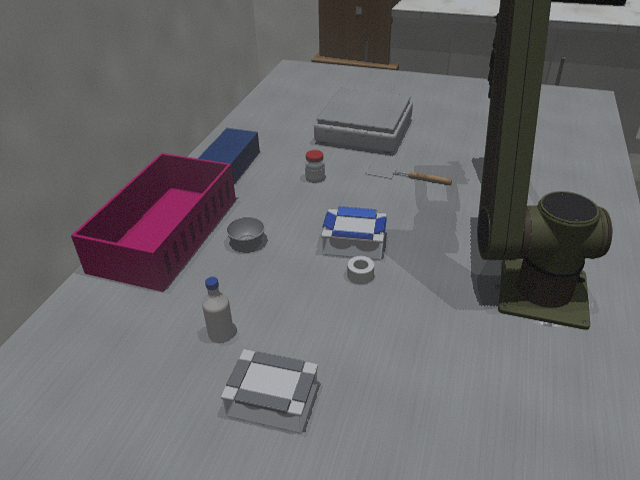

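```bash
python3 - <<'E'
from h import *
from scipy.spatial.transform import Rotation as Ro
n=np.array
F,L,N,R=n([.573,-.053]),n([.4935,-.0085]),n([.4312,-.0695]),n([.513,-.1065])
c=(F+L+N+R)/4; a=F-N; b=L-R
print("c",c,"yaw",np.arctan2(a[1],a[0]),np.arctan2(-b[0],b[1]),np.hypot(*a),np.hypot(*b))
print(Ro.from_rotvec(bot.get_obs()["tool_rot"]).as_matrix().round(3))
E
```

```text
c [ 0.502675 -0.059375] yaw 0.11584012517868378 0.19641420589602276 0.14275675115384204 0.0999212189677448
[[ 0.     0.944  0.33 ]
 [-0.     0.33  -0.944]
 [-1.     0.     0.   ]]
```

The top view shows the blue-rimmed box at about (363, 290), with all four rims raised. The label roll is at (308, 313) and the probe at (412, 290). The side view agrees, with the box at (354, 232). From these I get a centre of about (0.503, -0.059) and a yaw of about 0.145. I'll approach the right side first with the fingers shut.

```bash
for i in 1; do python3 -m jog '0.32 0.43 0 0 0 0 1; 0.64 0.86 0 0 0 0 1; 0.64 0.86 0 0 0 0 1' 40; python3 -m jog '0.32 0.43 0 0 0 0 1; 0.64 0.86 0 0 0 0 1; 0.64 0.86 0 0 0 0 1'; python3 -m jog '0.32 0.43 0 0 0 0 1; 0.64 0.86 0 0 0 0 1; 0.64 0.86 0 0 0 0 1';  python3 -m jog '0.32 0.43 0 0 0 0 1; 0.64 0.86 0 0 0 0 1; 0.64 0.86 0 0 0 0 1'; python3 -m jog '0.32 0.43 -0.3 0 0 0 1; 0.64 0.86 -0.6 0 0 0 1; 0.64 0.86 -1 0 0 0 1; 0.64 0.86 -1 0 0 0 1;0.64 0.86 -1 0 0 0 1'; done
```

```text
time_s: 1.3
tcp_pos: [0.2557, -0.452, 0.2311]
tool_rot: [0.959, 1.353, -0.953]
force: [-0.9, 0.2, 0.6]
width: 0.044
time_s: 1.6
tcp_pos: [0.3198, -0.3668, 0.2314]
tool_rot: [0.957, 1.352, -0.953]
force: [-1.4, -0.5, 0.1]
width: 0.0002
time_s: 1.9
tcp_pos: [0.3841, -0.2817, 0.2315]
tool_rot: [0.956, 1.351, -0.953]
force: [-0.4, -0.6, 0.1]
width: -0.0003
time_s: 2.2
tcp_pos: [0.4486, -0.1964, 0.2315]
tool_rot: [0.956, 1.35, -0.953]
force: [-0.7, -0.3, 0.2]
width: 0.0002
time_s: 2.7
tcp_pos: [0.5089, -0.1134, 0.1301]
tool_rot: [0.956, 1.354, -0.959]
force: [0.2, -0.1, 0.0]
width: 0.0001
```

```bash
python3 -m jog '0.02 0.01 -0.2 0 0 0 1; 0.02 0.01 -0.4 0 0 0 1; 0.02 0.01 -0.45 0 0 0 1; 0.02 0.01 -0.5 0 0 0 1; 0.02 0.01 -0.53 0 0 0 1;0.02 0.01 -0.56 0 0 0 1;0.02 0.01 -0.59 0 0 0 1;0.02 0.01 -0.59 0 0 0 1'
```

```text
time_s: 3.5
tcp_pos: [0.5123, -0.112, 0.0728]
tool_rot: [0.959, 1.349, -0.957]
force: [-0.4, -0.4, -0.6]
width: 0.0002
```

```bash
python3 -m jog '0 0 -0.015 0 0 0 1; 0 0 -0.03 0 0 0 1; 0 0 -0.03 0 0 0 1'; python3 -m jog '0 0 0.4 0 0 0 1; 0 0 0.4 0 0 0 1'; python3 - <<'E'
from h import *
for c in("top","side"):
    im=optics.camera(c)
    x,y=(300,230) if c=="top" else (290,170)
    cv2.imwrite(f"pics/{c}1.png",cv2.resize(im[y:y+120,x:x+130,::-1],None,fx=4,fy=4,interpolation=2))
a,b=[cv2.imread(f"pics/{c}1.png") for c in("top","side")];cv2.imwrite("pics/c1.png",cv2.resize(np.hstack([a,b]),(800,369)))
E
```

```text
time_s: 3.8
tcp_pos: [0.512, -0.1116, 0.0699]
tool_rot: [0.958, 1.35, -0.957]
force: [-1.4, 0.1, 7.6]
width: -0.0003
time_s: 4.0
tcp_pos: [0.515, -0.1124, 0.1128]
tool_rot: [0.958, 1.343, -0.954]
force: [-0.0, -0.7, 0.0]
width: -0.0004
```

View pics/c1.png

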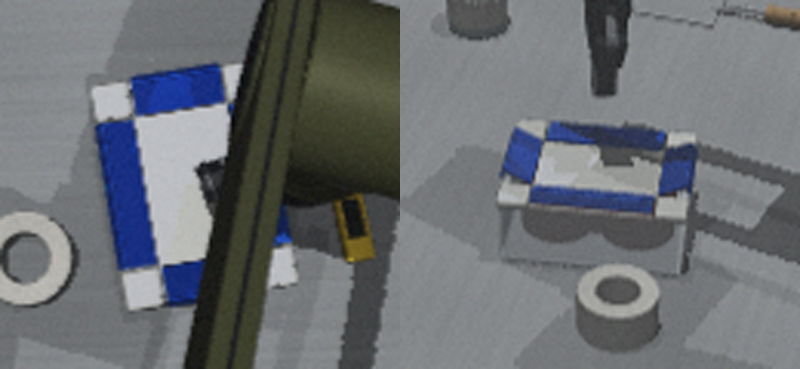

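The right section now looks level, and the 7.6 N contact at z = 0.070 fits with it being shut. The box hasn't moved. Next are the far and left sections.

```bash
python3 -m jog '0.3 0.3 0 0 0 0 1; 0.63 0.64 0 0 0 0 1; 0.63 0.64 0 0 0 0 1; 0.63 0.64 -0.2 0 0 0 1;0.63 0.64 -0.25 0 0 0 1;0.63 0.64 -0.3 0 0 0 1;0.63 0.64 -0.34 0 0 0 1;0.63 0.64 -0.37 0 0 0 1;0.63 0.64 -0.4 0 0 0 1;0.63 0.64 -0.4 0 0 0 1;0.63 0.64 -0.41 0 0 0 1;0.63 0.64 -0.41 0 0 0 1'
```

```text
time_s: 5.3
tcp_pos: [0.5748, -0.0483, 0.0699]
tool_rot: [0.957, 1.349, -0.958]
force: [-3.8, 1.3, 10.7]
width: -0.0001
```

```bash
python3 -m jog '0 0 0.4 0 0 0 1; 0 0 0.4 0 0 0 1; -0.4 0.22 0.4 0 0 0 1; -0.8 0.43 0.4 0 0 0 1; -0.8 0.43 0.4 0 0 0 1; -0.8 0.43 0.2 0 0 0 1; -0.8 0.43 0.15 0 0 0 1; -0.8 0.43 0.1 0 0 0 1; -0.8 0.43 0.06 0 0 0 1; -0.8 0.43 0.03 0 0 0 1; -0.8 0.43 0.01 0 0 0 1; -0.8 0.43 0 0 0 0 1; -0.8 0.43 0 0 0 0 1'
```

```text
time_s: 6.6
tcp_pos: [0.4956, -0.0051, 0.0698]
tool_rot: [0.958, 1.348, -0.957]
force: [-3.6, 0.2, 13.9]
width: 0.0
```

```bash
python3 -m jog '0 0 0.4 0 0 0 1; 0 0 0.4 0 0 0 1; -0.33 -0.33 0.4 0 0 0 1; -0.65 -0.65 0.4 0 0 0 1; -0.65 -0.65 0.4 0 0 0 1; -0.65 -0.65 0.2 0 0 0 1; -0.65 -0.65 0.15 0 0 0 1; -0.65 -0.65 0.1 0 0 0 1; -0.65 -0.65 0.06 0 0 0 1; -0.65 -0.65 0.03 0 0 0 1; -0.65 -0.65 0.01 0 0 0 1; -0.65 -0.65 0 0 0 0 1; -0.65 -0.65 0 0 0 0 1'
python3 -m jog '0 0 0.5 0 0 0 1; 0 0 0.9 0 0 0 1; 0 0 0.9 0 0 0 1'
python3 -m jog '0.2 -0.5 0.4 0 0 0 1; 0.4 -1 0.4 0 0 0 1; 0.4 -1 0.4 0 0 0 1'
python3 -m jog '0.2 -0.5 0 0 0 0 1; 0.2 -1 0 0 0 0 1; 0.2 -1 0 0 0 0 1'
python3 -m jog '-0.2 -0.5 0 0 0 0 1; -0.4 -1 0 0 0 0 1; -0.4 -1 0 0 0 0 1'
python3 - <<'E'
from h import *
for c in("top","side"):
    im=optics.camera(c)
    x,y=(300,230) if c=="top" else (290,170)
    cv2.imwrite(f"pics/{c}2.png",cv2.resize(im[y:y+120,x:x+130,::-1],None,fx=4,fy=4,interpolation=2))
a,b=[cv2.imread(f"pics/{c}2.png") for c in("top","side")];cv2.imwrite("pics/c2.png",cv2.resize(np.hstack([a,b]),(800,369)))
for n in("box","rim_far_press","rim_left_press","rim_near_press","rim_right_press","label_roll","probe"):
    r=[tip_of(c,n) for c in("top","side")]
    if all(r): print(n,np.round([r[0][0]["p"],r[1][0]["p"]],2),np.round(tri(r[0][0]["centre"],r[1][0]["centre"]),4))
    else: print(n,[q[0]["centre"] if q else 0 for q in r])
E
```

```text
time_s: 7.9
tcp_pos: [0.4309, -0.0695, 0.0698]
tool_rot: [0.958, 1.348, -0.956]
force: [-4.4, 1.6, 16.5]
width: -0.0001
time_s: 8.2
tcp_pos: [0.4348, -0.0706, 0.1633]
tool_rot: [0.959, 1.339, -0.952]
force: [1.4, 0.2, 0.9]
width: 0.0002
time_s: 8.5
tcp_pos: [0.4734, -0.1735, 0.1998]
tool_rot: [0.958, 1.343, -0.957]
force: [1.2, -0.2, -0.7]
width: 0.0002
time_s: 8.8
tcp_pos: [0.4911, -0.2751, 0.1974]
tool_rot: [0.959, 1.346, -0.962]
force: [-0.7, 1.3, 0.8]
width: -0.0
time_s: 9.1
tcp_pos: [0.4483, -0.3735, 0.1972]
tool_rot: [0.959, 1.349, -0.962]
force: [-0.5, 0.5, 0.7]
width: 0.0004
box [0.6  0.86] [0.5307 0.259  0.2878]
rim_far_press [0.64 0.67] [ 0.5746 -0.0454  0.0647]
rim_left_press [0.93 0.8 ] [ 0.4964 -0.006   0.0684]
rim_near_press [0.83 0.65] [ 0.4291 -0.0581  0.0801]
rim_right_press [0.73 0.83] [ 0.5115 -0.1075  0.075 ]
label_roll [0.78 0.77] [0.4557 0.0743 0.0055]
probe [0.63 0.64] [ 0.5571 -0.1606 -0.0021]
```

View pics/c2.png

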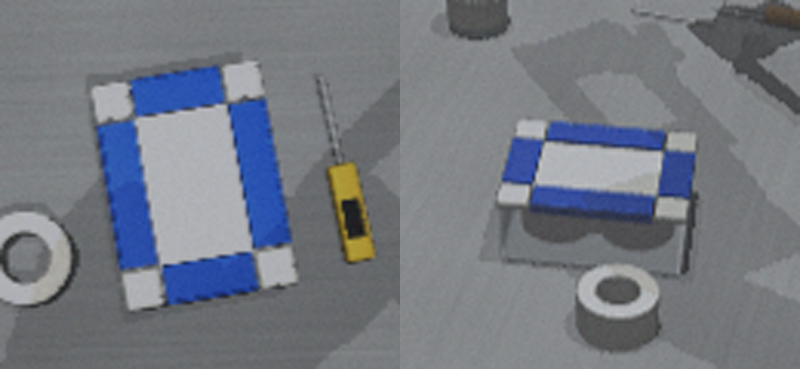

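The crop shows all four blue sections flush with the pale corners. In the side view, near is at (678, 172), far at (521, 160), left at (605, 203) and right at (605, 135). The box, roll and probe haven't visibly moved, and the arm is clear.

```bash
python3 -m jog '0 0 0 0 0 0 1; 0 0 0 0 0 0 1'; python3 -c "
from plant import sign_off
print(sign_off())"
```

```text
time_s: 10.1
tcp_pos: [0.45, -0.3698, 0.1983]
tool_rot: [0.958, 1.35, -0.958]
force: [0.2, 0.9, 0.5]
width: -0.0001
the job is handed in; nothing more can be done
None
```

I pressed the right, far, left and near sections in turn with shut fingertips down to z = 0.070 m, then backed the arm off and handed the job in at about 10 s. No verdict was reported.

- **Rim sections:** each press ended on a firm stop at the shut height, with 8 to 17 N on the wrist. In the last pictures from both cameras, all four sections lie level with the pale corners.
- **Surroundings:** the box, label roll and probe look unmoved in those pictures. I didn't measure the other objects again, but the arm never came near them. The arm was clear of everything at the end, with wrist force near zero.
- **Checks that disagreed:** some of the final network position estimates were off.
  - **Box:** it was placed at (0.53, 0.26, 0.29), which is plainly wrong against the picture.
  - **Probe:** it came out about 50 mm from its first estimate, though the first used only one camera. The picture shows it in place.
  - **Rim heights:** they came out between 65 and 80 mm, with near the highest at 80 mm. I relied on the pictures and the contact heights instead.

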